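# Clamp the chopping board with the knob under the prep stand

### The job

Gently slide the green chopping board along the raised prep stand, away from you, until it is fully home against the metal end stop. Then turn the T-bar knob on the underside of the stand clockwise (seen from above) until its cam clamps the board hand-tight against the fence - about 10 N of push at the bar, no forcing - and let go, leaving the mortar, the spice jar and the oil bottle where they are.

Things in the scene. Friction and masses are not known exactly. Their poses are not given: they have to be found in the camera images.
- stand: Fixed raised wooden prep stand, a shelf on four legs. Origin: on the table under its middle; x points away from the robot (the board slides that way), y to the left. The top spans x -160 to 160, y -135 to 115 mm, z 115 (underside) to 130 mm (upper face). Legs 30 mm square at x +-140, y -115 and 95 mm. The clamp knob is at the right side (-y).
- end_stop (a point): Middle of the face of the aluminium end stop on the stand's far end, 20 mm high, 130 mm long along y: at x = 100, y = 0 mm in the stand's frame, 10 mm above the upper face.
- top_mid (a point): Middle of the stand's upper face (x = 0, y = 0, z = 130 mm in its frame). Along its left side runs an aluminium fence, 20 mm high, parallel to x, from x = -120 to 120 mm. Its face towards the board is anywhere from y = 67.5 to 72.5 mm: it is adjustable and its setting is not measured.
- board_mid (a point): Centre of the loose green chopping board, 170 mm (x) by 140 mm (y) by 16 mm thick, about 0.45 kg, flat on the stand between fence (left) and cam (right) with a few mm of play, starting 40 to 70 mm short of the end stop. Fully home it is at x = 15 mm in the stand's frame.
- board: The same board; origin at the centre of its underside, z up.
- knob: Clamp knob on a vertical shaft through the stand at x = -20, y = -98.5 mm in its frame. Origin: on the axis at z = 99 mm, the bar's mid-height, 16 mm under the stand's underside. Red hub 42 mm across and a level steel T-bar 12 mm thick: long arm 115 mm from the axis, reaching out past the stand's right edge, where it is reached from above; short arm 50 mm, under the stand.
- bar_end (a point): Centre of the red ball (18 mm) on the long arm's end, 115 mm from the axis. The bar turns 1.7 rad in all: fully open the arm points 0.85 rad to the far side (+x) of straight out to the right (-y); clockwise from above brings it towards the robot. It starts within 0.25 rad of fully open, turns with about 1 N at the bar, and stays where it is left.
- cam_axis (a point): Knob axis at the stand's upper face, where the shaft carries an orange cam disc: radius 28 mm, centre 10 mm off the axis, 14 mm high. Turned clockwise it pushes the board over to the fence, then tightens at 0.8 to 1.4 rad from fully open (depends on the fence); resistance rises steeply. 10 N of push 65 to 100 mm from the axis is hand-tight; 18 N or more crushes the board's edge.
- mortar: White ceramic mortar, 120 mm across, 85 mm high, origin under its centre; stands left of the stand. Leave alone.
- spice_jar: Spice jar with a yellow cap, 48 mm across, 75 mm high, origin under its centre; stands on the table to the right of the stand's far end. Leave alone.
- oil_bottle: Green oil bottle, 56 mm across, 170 mm high, origin under its centre; stands on the table left of the stand's near end. Leave alone.
Not all that is in view belongs to the job. There is more than one size of the board; the job needs the middle-sized.

How it is judged:
On the way, in this order (a step that is already met when the one before it is completed fails the run):
1. the board is slid home to the end stop, before it is clamped (x of board_mid in the frame of stand above 0.012 m and contact force between knob and board below 6 N), for 0.2 s.
2. the cam grips the board (contact force between knob and board above 6 N), for 0.2 s.
At the end, for the whole second after the job is handed in: The board lies flat and square on the stand, within 3 mm of fully home at the end stop, gripped by the cam against the fence with more than 6 N after the knob has been let go, and everything is at rest (x of board_mid in the frame of stand above 0.012 m and angle between the x axis of board and the x axis of stand, either way round below 0.025 rad and angle between board's own z axis and vertical below 0.03 rad and z of board_mid in the frame of stand below 0.142 m and contact force between knob and board above 6 N and linear speed of board below 0.01 m/s and angular speed of knob below 0.05 rad/s); the robot touches nothing.
It fails at once if the cam is forced: it presses the board's edge with more than 45 N (contact force between knob and board above 45 N).
It fails at once if the board is rammed: the fingers press it with more than 30 N (contact force between the fingers and board above 30 N).
It fails at once if the mortar is moved by more than 15 mm (distance of mortar from where it was at the start of the episode above 0.015 m).
It fails at once if the spice jar is moved by more than 15 mm (distance of spice_jar from where it was at the start of the episode above 0.015 m).
It fails at once if the oil bottle is moved by more than 15 mm (distance of oil_bottle from where it was at the start of the episode above 0.015 m).
It also fails if it takes over 67 s, if anything falls off the work surface, if the arm or the gripper's body presses on something with over 40 N, if the wrist force passes 120 N, or if a joint passes its speed limit or range.

### The arm

A 6-joint arm with a two-finger parallel gripper is mounted at the origin on the work surface. World frame = base frame: x ahead of the robot, y to its left, z up, the work surface at z = 0. Lengths are in m, angles in rad, forces in N, time in s.
With the tool pointing down it reaches from about 0.35 to 0.775 m from the base axis. Payload 5.5 kg.
Tool frame: the origin (TCP) lies between the finger pads; the fingertips stand 25 mm ahead of it and the grasp point (between the pads) lies 6 mm ahead of it (tip_reach is the distance from the TCP to the fingertips, in m); z points along the fingers, y is the direction in which the jaws open and shut (so a half turn about z gives the same grasp; the last joint's range is limited). The gripper opens to 85 mm and grips with 20 to 120 N. Pads are 22 mm wide; open, the fingers measure 114 mm over their backs; the gripper's body (76 mm by 85 mm) begins 54 mm behind the grasp point. The pads swing forward as they close: fully open they stand 13 mm farther back than shut.
Start: joints at [1.183, 0.313, 0.046, 1.304, 0, 1.431], TCP at [0.141, 0.557, 0.256] pointing down, gripper open.
Joint ranges: [-2.76, 2.76], [-0.86, 1.69], [-1.03, 1.26], [-2.2, 2.34], [-1.47, 1.5], [-3.14, 3.14]. Speed limits (rad/s): [2.57, 2.57, 3.14, 3.14, 3.14, 3.14].

### API

Orientations are given as a rotation vector (axis times angle).
In Python, from station import observe, camera, close_job, tip_reach gives the robot as it stands. The module is installed in compiled form; this text tells all that it offers.
- The arm moves only by the tool jog_arm, never from a script. Its argument "steps" is a list of rows, each a list of 7 numbers: the shift along the tool's x, y, z scaled (see below), then the turn, a rotation vector about the tool's x, y, z scaled (see below), then the closure in counts, from 0 (fully open) to 255 (shut). A call has 1 to 20 rows; each row shifts and turns the commanded pose from where the row before left it, along the tool's axes as they then stand; what a row does not reach is not made up. The controller multiplies each number of a shift by 30 mm and each number of a turn by 6 degrees. A row lasts 1/10 s, in which the tool goes at most 50 mm and 8.59 degrees, less where a joint would pass 70% of its speed; a pose out of reach is approached as far as the arm can. A call with a number of a shift or a turn outside -1 to 1 is refused whole. A call with a gripper value outside its range is refused whole. The fingers move at their own pace and stop on an object; "grip_force" is the grip in N (left out, the last holds). Time passes only in rows, so rows that do not move let the fingers close. It gives the time, the measured TCP pose, the force and the opening at its end, in the units of the state.
- observe(): the state, without advancing time (a new reading comes with each control period).
- camera(name): name is "side" or "top"; returns a dict with "frame" (420x560x3 uint8, red, green, blue), "fx", "fy", "cx", "cy" (pixels), "R" (3x3) and "t" (3): a world point X has camera coordinates R X + t. Camera axes: x right, y down, z forward; pixel columns grow to the right and rows downward; lengths in m; the calibration is good to about 2 mm. A picture is of the moment at which its call begins. There is no depth.
- close_job(): hands the job in, once; it reports no verdict.
The state is a dict: "clock": time; "joint_pos": joint angles; "dq": joint speeds; "joint_torque": joint torques, N m; "tool_pos": TCP position; "eef_rot": TCP orientation; "wrist_force": force on the tool from outside, world axes, zero at the start; "moment": the same for the moment, N m; "grip_width": finger opening in m.
Only numpy, scipy, OpenCV 4.12 (cv2) and the standard library are available. Lean on these libraries where they do the work, as an engineer would, in place of code of your own. Each camera call takes 0.05 s, during which the arm holds its last target.

## Working session

There is one attempt and no reset: what is moved stays moved. The work goes in short steps, Python scripts to look and compute and a tool call to move; the robot and the scene stay as the last step left them, time stands still between calls to the robot, and variables do not carry over. Pictures are saved under pics/ and viewed, and the job is handed in when it is done.

Besides the shell and the picture viewer there is one more tool, called after "Request:" by a JSON object that holds its "name" and its "arguments". jog_arm: Moves the arm, as the interface text tells. Shifts and turns lie within -1 to 1; 1 stands for 30 mm of shift or 6 degrees of turn. Its arguments: {"type":"object","properties":{"steps":{"type":"array","items":{"type":"array","items":{"type":"number"}}},"grip_force":{"type":"number"}},"required":["steps"]}

```bash
mkdir -p pics
python3 - <<'E'
from station import observe,camera,tip_reach
import cv2,pickle
o=observe();print(o);print(tip_reach)
d={}
for n in("side","top"):
    c=camera(n);d[n]=c;cv2.imwrite(f"pics/{n}0.png",c["frame"][:,:,::-1]);print(n,c["fx"],c["cx"],c["cy"],c["R"],c["t"])
pickle.dump(d,open("c0.pkl","wb"))
E
```

```text
{'clock': 0.0, 'joint_pos': array([1.18339380e+00, 3.13999106e-01, 4.49551309e-02, 1.30358543e+00,
       1.64283438e-05, 1.43121329e+00]), 'dq': array([ 1.53989588e-03,  1.84510729e-04, -1.48440229e-03, -7.66975617e-05,
        4.30773459e-04, -1.31836484e-03]), 'joint_torque': array([-8.09911694e-05, -4.80631649e+01,  2.98530972e+01,  1.95326109e-02,
       -1.42018389e-04, -1.22511051e-05]), 'tool_pos': array([0.14085813, 0.55699487, 0.25539981]), 'eef_rot': array([-3.88217497e-01, -3.11701535e+00,  2.77285855e-03]), 'wrist_force': array([ 0.32069218, -0.30797494,  0.1607561 ]), 'moment': array([ 0.01375204, -0.05522092, -0.00425737]), 'grip_width': 0.08525935355770539}
0.025
side 437.11558129994876 272.30406133052094 211.28143855996035 [[ 0.97413946 -0.22591352  0.00392306]
 [-0.13567272 -0.5987288  -0.78937744]
 [ 0.18067989  0.76843146 -0.61389565]] [-0.51833407  0.1924868   1.04359156]
top 385.0470112597665 281.94045960163305 209.21555732036342 [[ 0.00770708 -0.99996754  0.00234868]
 [-0.99619929 -0.00788179 -0.08674592]
 [ 0.08676161 -0.0016712  -0.9962277 ]] [0.026177   0.56120595 0.90923762]
```

View pics/side0.png

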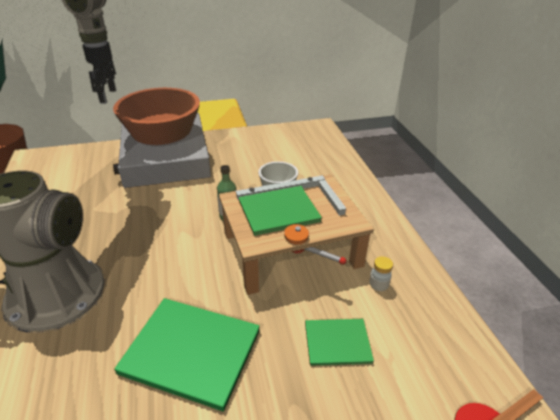

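View pics/top0.png

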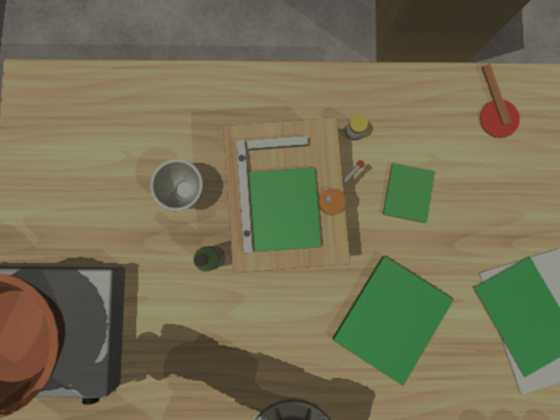

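Run:
```python
import cv2
t=cv2.imread("pics/top0.png");cv2.imwrite("pics/top0c.png",cv2.resize(t[100:290,200:390],(760,760),interpolation=cv2.INTER_CUBIC))
t=cv2.imread("pics/side0.png");cv2.imwrite("pics/side0c.png",cv2.resize(t[150:310,200:400],(800,640),interpolation=cv2.INTER_CUBIC)[:600])
```

```text
(no output)
```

View pics/top0c.png

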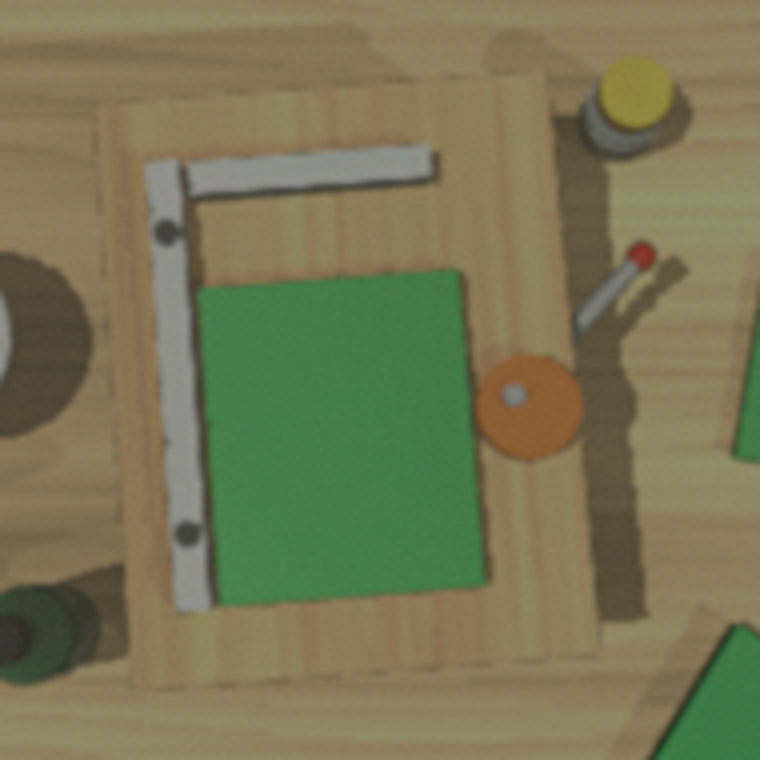

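View pics/side0c.png

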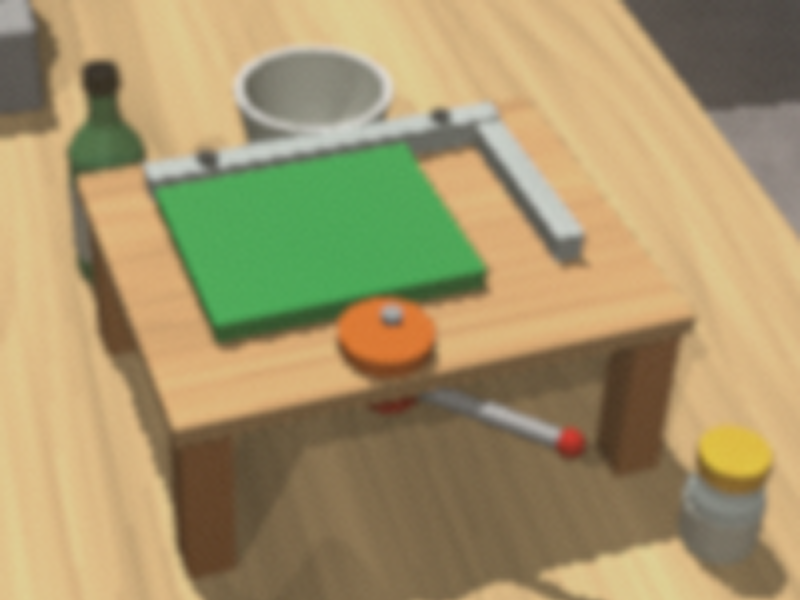

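```bash
cat > h.py <<'E'
import numpy as np,pickle
from scipy.optimize import least_squares
C=pickle.load(open("c0.pkl","rb"))
def proj(n,X):
    c=C[n];p=c["R"]@np.asarray(X)+c["t"];return np.array([c["fx"]*p[0]/p[2]+c["cx"],c["fy"]*p[1]/p[2]+c["cy"]])
def unproj(n,uv,z):
    c=C[n];d=c["R"].T@np.array([(uv[0]-c["cx"])/c["fx"],(uv[1]-c["cy"])/c["fy"],1]);o=-c["R"].T@c["t"];return o+d*(z-o[2])/d[2]
def tp(u,v):return np.array([(u+.5)/4-.5+200,(v+.5)/4-.5+100])
def sp(u,v):return np.array([(u+.5)/4-.5+200,(v+.5)/4-.5+150])
def S(p,X):
    c,s=np.cos(p[2]),np.sin(p[2]);return np.array([p[0]+c*X[0]-s*X[1],p[1]+s*X[0]+c*X[1],X[2]])
def Si(p,X):
    c,s=np.cos(p[2]),np.sin(p[2]);d=X[0]-p[0],X[1]-p[1];return np.array([c*d[0]+s*d[1],-s*d[0]+c*d[1],X[2]])
E
python3 - <<'E'
from h import *
np.set_printoptions(precision=4,suppress=True)
obs=[("top",tp(98,105),(.16,.115,.13)),("top",tp(546,73),(.16,-.135,.13)),("top",tp(131,690),(-.16,.115,.13)),("top",tp(600,654),(-.16,-.135,.13)),("top",tp(514,395),(-.02,-.0985,.148)),
("side",sp(80,178),(-.16,.115,.13)),("side",sp(176,432),(-.16,-.135,.13)),("side",sp(690,320),(.16,-.135,.13)),("side",sp(392,314),(-.02,-.0985,.148))]
f=lambda p:np.concatenate([proj(n,S(p,X))-uv for n,uv,X in obs])
r=least_squares(f,[.55,0,.05],x_scale=[.1,.1,.1],loss='soft_l1');p=r.x;print(p,f(p).reshape(-1,2))
np.save("stand.npy",p)
for n,g in (("top",[tp(198,289),tp(461,270),tp(488,584),tp(216,607)]),("side",[sp(155,187),sp(408,146),sp(485,272),sp(217,328)])):
    B=[Si(p,unproj(n,u,.146)) for u in g];print("board",n,np.array(B)*1e3,np.mean(B,0)*1e3)
print("ball",Si(p,unproj("top",tp(642,256),.099)),Si(p,unproj("side",sp(571,442),.099)),unproj("top",tp(642,256),.099))
print("fence",Si(p,unproj("top",tp(181,165),.15)),Si(p,unproj("top",tp(211,608),.15)))
print("jar",unproj("top",tp(636,92),.075),Si(p,unproj("top",tp(636,92),.075)),"knob",S(p,(-.02,-.0985,.099)))
print("bottle",unproj("top",tp(12,640),.17),"mortar",unproj("top",(177,185),.085))
# other boards sizes
for g in ([(385,257),(452,299),(403,383),(334,334)],[(392,164),(435,170),(428,222),(384,215)]):
    B=[unproj("top",u,.016)[:2] for u in g];print([np.linalg.norm(B[i]-B[i-1]) for i in range(4)])
E
```

```text
[0.5858 0.0325 0.0827] [[-0.7192 -0.8242]
 [ 0.9641 -1.0812]
 [ 0.369   0.1443]
 [ 0.6168  0.2108]
 [ 0.4135 -0.0549]
 [-1.6619 -0.7842]
 [-1.3529 -0.7693]
 [ 1.4388 -1.236 ]
 [-0.6752 -0.2845]]
board top [[  49.162    64.7382  146.    ]
 [  48.9489  -75.4652  146.    ]
 [-117.8749  -75.8457  146.    ]
 [-119.1403   66.7243  146.    ]] [-34.7261  -4.9621 146.    ]
board side [[-117.2933   64.2298  146.    ]
 [  51.4511   58.883   146.    ]
 [  48.2105  -78.0361  146.    ]
 [-117.4526  -79.2797  146.    ]] [-33.7711  -8.5508 146.    ]
ball [ 0.0583 -0.1827  0.099 ] [ 0.0608 -0.1822  0.099 ] [ 0.659  -0.1448  0.099 ]
fence [0.1157 0.069  0.15  ] [-0.1194  0.0691  0.15  ]
jar [ 0.7613 -0.1472  0.075 ] [ 0.16   -0.1936  0.075 ] knob [ 0.574  -0.0673  0.099 ]
bottle [0.4448 0.1903 0.17  ] mortar [0.6092 0.2701 0.085 ]
[np.float64(0.22116065315050887), np.float64(0.18754712592794795), np.float64(0.2302372171045309), np.float64(0.1967806678893252)]
[np.float64(0.1284801044952093), np.float64(0.10699107358904843), np.float64(0.13038240898615855), np.float64(0.10845950718370082)]
```

```bash
cat >> h.py <<'E'
from scipy.spatial.transform import Rotation as Ro
def go(target_stand,z,yaw_stand):
    """units in tool frame to reach TCP target in stand frame; yaw_stand: angle of tool y minus stand y"""
    from station import observe
    o=observe();p=np.load("stand.npy");R=Ro.from_rotvec(o["eef_rot"])
    T=S(p,(*target_stand,z));d=R.inv().apply(T-o["tool_pos"])
    a=p[2]+yaw_stand;c,s=np.cos(a),np.sin(a)
    Rt=Ro.from_matrix(np.array([[-c,-s,0],[-s,c,0],[0,0,-1.]]))
    print("t",o["clock"],"stand pos",Si(p,o["tool_pos"]).round(4),"F",o["wrist_force"].round(2),"w",round(o["grip_width"],4))
    print("shift units",(d/.03).round(3),"turn units",((R.inv()*Rt).as_rotvec()/np.radians(6)).round(3))
E
python3 - <<'E'
from h import *
go((-.142,-.003),.2554,0)
E
```

```text
t 0.1 stand pos [-0.4001  0.5595  0.2555] F [-0.07 -0.09  0.15] w 0.0858
shift units [-14.223 -14.943   0.024] turn units [-0.015 -0.005 -3.156]
```

Request:
{"name": "jog_arm", "arguments": {"steps": [[-0.711,-0.747,0,0,0,0,0],[-0.711,-0.747,0,0,0,0,0],[-0.711,-0.747,0,0,0,0,0],[-0.711,-0.747,0,0,0,0,0],[-0.711,-0.747,0,0,0,0,0],[-0.711,-0.747,0,0,0,0,0],[-0.711,-0.747,0,0,0,0,0],[-0.711,-0.747,0,0,0,0,0],[-0.711,-0.747,0,0,0,0,0],[-0.711,-0.747,0,0,0,0,0],[-0.711,-0.747,0,0,0,0,0],[-0.711,-0.747,0,0,0,0,0],[-0.711,-0.747,0,0,0,0,0],[-0.711,-0.747,0,0,0,0,0],[-0.711,-0.747,0,0,0,0,0],[-0.711,-0.747,0,0,0,0,0],[-0.711,-0.747,0,0,0,0,0],[-0.711,-0.747,0,0,0,0,0],[-0.711,-0.747,0,0,0,0,0],[-0.711,-0.747,0,0,0,0,0]]}}

```text
clock: 2.1
tool_pos: [0.4449, 0.0171, 0.256]
eef_rot: [-0.389, -3.117, -0.0]
wrist_force: [0.3, 0.7, 0.3]
grip_width: 0.0852
```

Request:
{"name": "jog_arm", "arguments": {"steps": [[0,0,0,0,0,-0.8,0],[0,0,0,0,0,-0.8,0],[0,0,0,0,0,-0.8,0],[0,0,0,0,0,-0.756,0],[0,0,0,0,0,0,0]]}}

```text
clock: 2.6
tool_pos: [0.4444, 0.0183, 0.2559]
eef_rot: [0.13, -3.138, -0.0]
wrist_force: [0.0, 0.7, -0.1]
grip_width: 0.0857
```

Run:
```python
from h import *
go((-.142,-.003),.175,0)
```

```text
t 2.6 stand pos [-0.1421 -0.0025  0.2559] F [ 0.02  0.69 -0.1 ] w 0.0857
shift units [-0.006 -0.017  2.698] turn units [ 0.003 -0.007  0.   ]
```

Accurate. Descend, then look.

Request:
{"name": "jog_arm", "arguments": {"steps": [[0,0,0.7,0,0,0,0],[0,0,0.7,0,0,0,0],[0,0,0.7,0,0,0,0],[0,0,0.6,0,0,0,0],[0,0,0,0,0,0,0]]}}

```text
clock: 3.1
tool_pos: [0.4427, 0.0186, 0.173]
eef_rot: [0.127, -3.134, -0.002]
wrist_force: [-0.2, -0.5, -0.6]
grip_width: 0.0856
```

```bash
cat > snap.py <<'E'
import sys,cv2
from station import camera
n,out,x0,y0,x1,y1=sys.argv[1:3]+[int(v) for v in sys.argv[3:]]
f=camera(n)["frame"][y0:y1,x0:x1,::-1];k=min(800/(x1-x0),600/(y1-y0))
cv2.imwrite("pics/"+out,cv2.resize(f,None,fx=k,fy=k,interpolation=cv2.INTER_CUBIC))
E
python3 snap.py side s1.png 190 100 390 250; python3 snap.py top t1.png 190 100 390 300
python3 -c "
from h import *
go((-.142,-.003),.160,0)"
```

```text
t 3.2 stand pos [-0.1421 -0.0024  0.1754] F [-0.4  -0.37  0.34] w 0.0851
shift units [-0.003 -0.021  0.513] turn units [ 0.002 -0.008 -0.009]
```

View pics/s1.png

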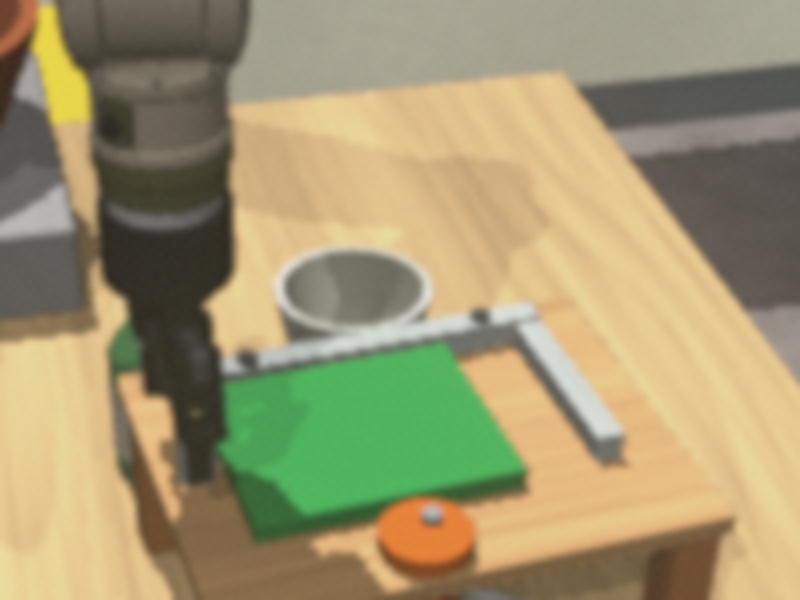

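The near (right) fingertip is at crop (195,485) = pixel (239,221), short of the board's near edge. I'll solve for its height.

```bash
python3 -c "
from h import *
p=np.load('stand.npy')
for z in (.140,.145,.15,.155,.16): print(z,[proj('side',S(p,(-.142,y,z))).round(1) for y in (-.045,-.052,-.06)])"
```

```text
0.14 [array([239.8, 226.5]), array([240.5, 228.4]), array([241.4, 230.5])]
0.145 [array([239.7, 224.9]), array([240.4, 226.7]), array([241.3, 228.8])]
0.15 [array([239.6, 223.2]), array([240.4, 225.1]), array([241.2, 227.2])]
0.155 [array([239.5, 221.5]), array([240.3, 223.4]), array([241.1, 225.5])]
0.16 [array([239.4, 219.9]), array([240.2, 221.7]), array([241.1, 223.8])]
```

Request:
{"name": "jog_arm", "arguments": {"steps": [[0,0,0.2,0,0,0,0],[0,0,0.2,0,0,0,0],[0,0,0,0,0,0,0],[0,0,0,0,0,0,0]]}}

```text
clock: 3.6
tool_pos: [0.4447, 0.0183, 0.1634]
eef_rot: [-0.13, 3.139, 0.0]
wrist_force: [-0.3, -0.5, 0.3]
grip_width: 0.0853
```

Request:
{"name": "jog_arm", "arguments": {"steps": [[0,0,0.05,0,0,0,0],[0,0,0.05,0,0,0,0],[0,0,0,0,0,0,0]]}}

```text
clock: 3.9
tool_pos: [0.4446, 0.0184, 0.1602]
eef_rot: [0.13, -3.139, -0.0]
wrist_force: [0.3, -0.8, 0.4]
grip_width: 0.0858
```

Request:
{"name": "jog_arm", "arguments": {"steps": [[0,0,0.05,0,0,0,0],[0,0,0.05,0,0,0,0],[0,0,0,0,0,0,0]]}}

```text
clock: 4.2
tool_pos: [0.4446, 0.0184, 0.1571]
eef_rot: [0.13, -3.139, -0.0]
wrist_force: [0.8, 0.8, 0.2]
grip_width: 0.0854
```

Request:
{"name": "jog_arm", "arguments": {"steps": [[0,0,0.04,0,0,0,0],[0,0,0.04,0,0,0,0],[0,0,0,0,0,0,0]]}}

```text
clock: 4.5
tool_pos: [0.4446, 0.0183, 0.1547]
eef_rot: [0.13, -3.139, -0.0]
wrist_force: [-0.4, 0.5, -0.2]
grip_width: 0.0851
```

Request:
{"name": "jog_arm", "arguments": {"steps": [[0,0,0.05,0,0,0,0],[0,0,0,0,0,0,0]]}}

```text
clock: 4.7
tool_pos: [0.4446, 0.0183, 0.1532]
eef_rot: [0.13, -3.139, -0.0]
wrist_force: [-0.3, 0.5, 0.1]
grip_width: 0.0853
```

Request:
{"name": "jog_arm", "arguments": {"steps": [[0,0,0.05,0,0,0,0],[0,0,0,0,0,0,0]]}}

```text
clock: 4.9
tool_pos: [0.4446, 0.0183, 0.1517]
eef_rot: [0.13, -3.139, -0.0]
wrist_force: [0.6, -0.3, -0.0]
grip_width: 0.0857
```

Request:
{"name": "jog_arm", "arguments": {"steps": [[0,0,0.05,0,0,0,0],[0,0,0,0,0,0,0]]}}

```text
clock: 5.1
tool_pos: [0.4446, 0.0183, 0.1502]
eef_rot: [0.13, -3.139, -0.0]
wrist_force: [1.0, -0.8, -0.6]
grip_width: 0.0856
```

Request:
{"name": "jog_arm", "arguments": {"steps": [[0,0,0.05,0,0,0,0],[0,0,0,0,0,0,0]]}}

```text
clock: 5.3
tool_pos: [0.4446, 0.0183, 0.1487]
eef_rot: [0.13, -3.139, -0.0]
wrist_force: [0.5, -0.8, -0.3]
grip_width: 0.0853
```

Request:
{"name": "jog_arm", "arguments": {"steps": [[0,0,0.05,0,0,0,0],[0,0,0,0,0,0,0]]}}

```text
clock: 5.5
tool_pos: [0.4446, 0.0184, 0.1472]
eef_rot: [0.13, -3.139, -0.0]
wrist_force: [-0.3, -0.8, 0.2]
grip_width: 0.0853
```

```bash
python3 snap.py side s2.png 200 150 320 240;python3 -c "
from h import *
go((-.132,-.003),.147,0)"
```

```text
t 5.55 stand pos [-0.1419 -0.0025  0.1473] F [ 0.04  0.02 -0.25] w 0.0854
shift units [-0.331 -0.018  0.009] turn units [ 0.001 -0.002 -0.   ]
```

View pics/s2.png

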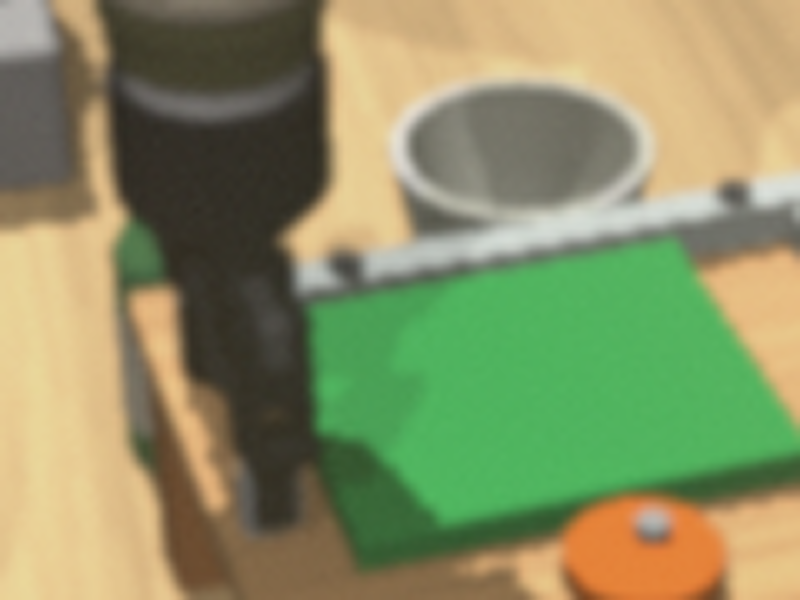

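The tips sit about 5 mm above the stand, overlapping the board edge. Pushing gently.

Request:
{"name": "jog_arm", "arguments": {"steps": [[-0.1,0,0,0,0,0,0],[-0.1,0,0,0,0,0,0],[-0.1,0,0,0,0,0,0],[-0.1,0,0,0,0,0,0],[-0.1,0,0,0,0,0,0],[-0.1,0,0,0,0,0,0],[-0.1,0,0,0,0,0,0]]}}

```text
clock: 6.25
tool_pos: [0.4654, 0.0201, 0.1472]
eef_rot: [0.13, -3.138, -0.0]
wrist_force: [-2.2, -0.9, 1.0]
grip_width: 0.0852
```

Request:
{"name": "jog_arm", "arguments": {"steps": [[-0.1,0,0,0,0,0,0],[-0.1,0,0,0,0,0,0],[-0.1,0,0,0,0,0,0],[-0.1,0,0,0,0,0,0],[-0.1,0,0,0,0,0,0],[-0.1,0,0,0,0,0,0]]}}

```text
clock: 6.85
tool_pos: [0.4839, 0.0216, 0.1473]
eef_rot: [-0.13, 3.139, 0.0]
wrist_force: [-1.6, 0.1, -1.2]
grip_width: 0.0855
```

```bash
python3 snap.py top t2.png 220 110 370 270;python3 -c "
from h import *
go((-.081,-.003),.147,0)"
```

```text
t 6.9 stand pos [-0.102  -0.0025  0.1474] F [-0.94  0.12  0.01] w 0.0857
shift units [-0.699 -0.016  0.013] turn units [0.001 0.007 0.   ]
```

View pics/t2.png

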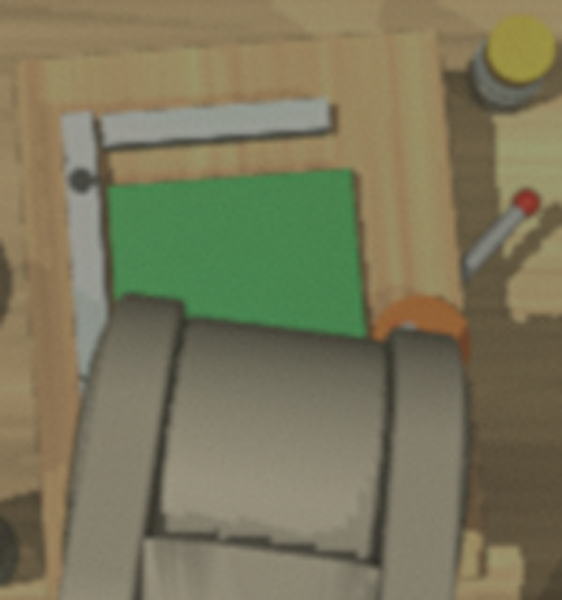

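Request:
{"name": "jog_arm", "arguments": {"steps": [[-0.1,0,0,0,0,0,0],[-0.1,0,0,0,0,0,0],[-0.1,0,0,0,0,0,0],[-0.1,0,0,0,0,0,0],[-0.1,0,0,0,0,0,0]]}}

```text
clock: 7.4
tool_pos: [0.4987, 0.0228, 0.1474]
eef_rot: [0.13, -3.139, -0.0]
wrist_force: [-2.1, -0.5, 0.9]
grip_width: 0.0855
```

Request:
{"name": "jog_arm", "arguments": {"steps": [[-0.05,0,0,0,0,0,0],[-0.05,0,0,0,0,0,0]]}}

```text
clock: 7.6
tool_pos: [0.5015, 0.023, 0.1474]
eef_rot: [0.13, -3.139, -0.0]
wrist_force: [-2.9, 0.6, -0.2]
grip_width: 0.0857
```

Request:
{"name": "jog_arm", "arguments": {"steps": [[-0.03,0,0,0,0,0,0],[0,0,0,0,0,0,0]]}}

```text
clock: 7.8
tool_pos: [0.5026, 0.0231, 0.1474]
eef_rot: [-0.13, 3.139, 0.0]
wrist_force: [-1.4, -1.1, -0.8]
grip_width: 0.0853
```

Request:
{"name": "jog_arm", "arguments": {"steps": [[-0.03,0,0,0,0,0,0],[0,0,0,0,0,0,0]]}}

```text
clock: 8.0
tool_pos: [0.5034, 0.0232, 0.1474]
eef_rot: [-0.13, 3.139, 0.0]
wrist_force: [-2.4, 0.4, 1.1]
grip_width: 0.0855
```

```bash
python3 snap.py top t3.png 220 110 320 180;python3 -c "
from h import *
go((-.081,-.003),.147,0)"
```

```text
t 8.05 stand pos [-0.083  -0.0025  0.1474] F [-2.44 -0.32  0.12] w 0.0856
shift units [-0.066 -0.017  0.015] turn units [ 0.001  0.002 -0.   ]
```

View pics/t3.png

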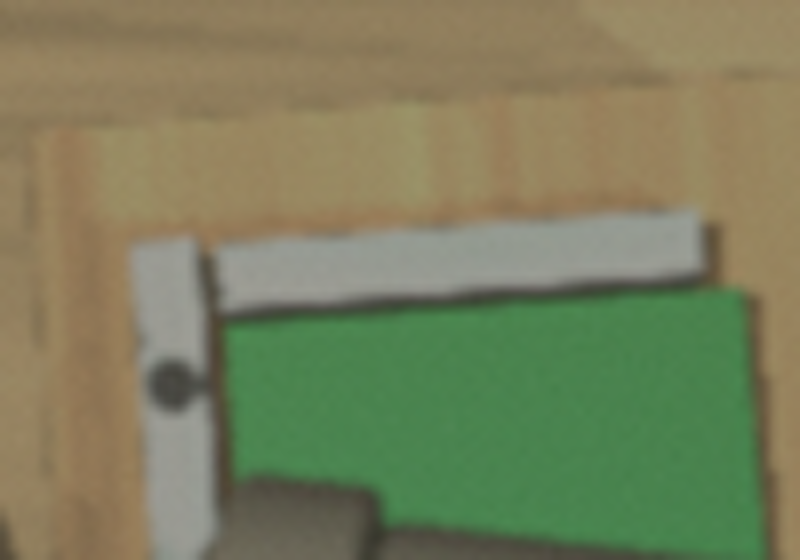

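Request:
{"name": "jog_arm", "arguments": {"steps": [[-0.03,0,0,0,0,0,0],[0,0,0,0,0,0,0]]}}

```text
clock: 8.25
tool_pos: [0.5043, 0.0233, 0.1474]
eef_rot: [-0.13, 3.139, 0.0]
wrist_force: [-2.2, 0.8, -0.5]
grip_width: 0.0854
```

Request:
{"name": "jog_arm", "arguments": {"steps": [[-0.03,0,0,0,0,0,0],[0,0,0,0,0,0,0]]}}

```text
clock: 8.45
tool_pos: [0.5052, 0.0233, 0.1474]
eef_rot: [-0.13, 3.139, 0.0]
wrist_force: [-0.9, -0.6, 0.9]
grip_width: 0.0853
```

Still a small gap there. Continuing in small steps until the force rises.

Request:
{"name": "jog_arm", "arguments": {"steps": [[-0.03,0,0,0,0,0,0],[0,0,0,0,0,0,0]]}}

```text
clock: 8.65
tool_pos: [0.506, 0.0234, 0.1474]
eef_rot: [0.13, -3.139, -0.0]
wrist_force: [-2.6, -0.2, 0.6]
grip_width: 0.0852
```

Request:
{"name": "jog_arm", "arguments": {"steps": [[-0.03,0,0,0,0,0,0],[0,0,0,0,0,0,0]]}}

```text
clock: 8.85
tool_pos: [0.506, 0.0234, 0.1474]
eef_rot: [0.13, -3.137, 0.0]
wrist_force: [-5.1, -0.7, 3.9]
grip_width: 0.0852
```

Request:
{"name": "jog_arm", "arguments": {"steps": [[-0.02,0,0,0,0,0,0],[0,0,0,0,0,0,0]]}}

```text
clock: 9.05
tool_pos: [0.506, 0.0234, 0.1473]
eef_rot: [0.13, -3.136, 0.0]
wrist_force: [-7.6, -1.8, 4.8]
grip_width: 0.0856
```

The force climbed to 7.6 N with the tool stopped at stand x = -80 mm, so the board is home. Backing off and lifting.

Request:
{"name": "jog_arm", "arguments": {"steps": [[0.15,0,0,0,0,0,0],[0.3,0,0,0,0,0,0],[0.3,0,0,0,0,0,0],[0,0,-0.7,0,0,0,0],[0,0,-0.7,0,0,0,0],[0,0,-0.8,0,0,0,255],[0,0,-0.8,0,0,0,255],[0,0,0,0,0,0,255]]}}

```text
clock: 9.85
tool_pos: [0.4866, 0.0215, 0.2408]
eef_rot: [-0.13, 3.132, -0.001]
wrist_force: [-0.2, -0.1, -0.3]
grip_width: 0.0439
```

```bash
python3 snap.py side s3.png 190 140 390 290;python3 -c "
from h import *
go((.087,-.175),.237,0)"
```

```text
t 9.9 stand pos [-0.1006 -0.0027  0.239 ] F [ 0.05 -0.12 -0.19] w 0.0361
shift units [-6.252 -5.744  0.097] turn units [-0.006  0.04  -0.   ]
```

View pics/s3.png

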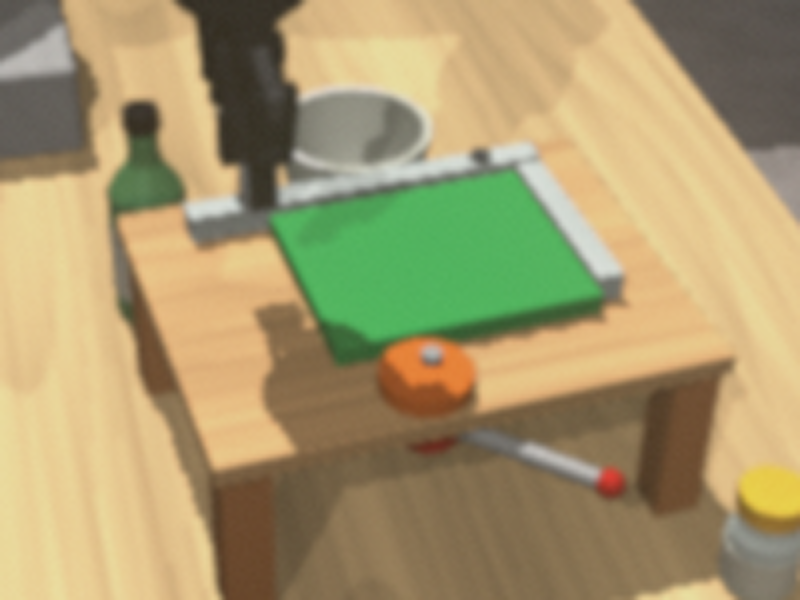

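The board sits flush on the end stop (crop front edge from (520,170) to (605,298)). Moving over to the far side of the bar.

Request:
{"name": "jog_arm", "arguments": {"steps": [[-0.625,-0.574,0,0,0,0,255],[-0.625,-0.574,0,0,0,0,255],[-0.625,-0.574,0,0,0,0,255],[-0.625,-0.574,0,0,0,0,255],[-0.625,-0.574,0,0,0,0,255],[-0.625,-0.574,0,0,0,0,255],[-0.625,-0.574,0,0,0,0,255],[-0.625,-0.574,0,0,0,0,255],[-0.625,-0.574,0,0,0,0,255],[-0.625,-0.574,0,0,0,0,255],[0,0,0,0,0,0,255],[0,0,0,0,0,0,255]]}}

```text
clock: 11.1
tool_pos: [0.6855, -0.1345, 0.2353]
eef_rot: [0.129, -3.136, -0.002]
wrist_force: [-0.8, 0.5, -0.5]
grip_width: 0.0
```

```bash
python3 snap.py top t4.png 280 100 400 220;python3 snap.py side s4.png 250 140 410 290;python3 -c "
from h import *
go((.087,-.175),.150,0)"
```

```text
t 11.2 stand pos [ 0.0853 -0.174   0.2366] F [ 0.35 -0.06  0.43] w 0.0004
shift units [-0.061 -0.035  2.886] turn units [ 0.009 -0.015  0.002]
```

View pics/s4.png

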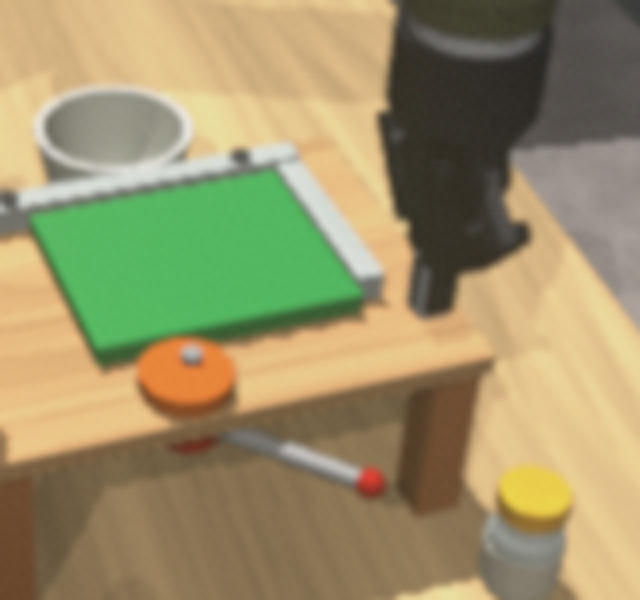

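View pics/t4.png

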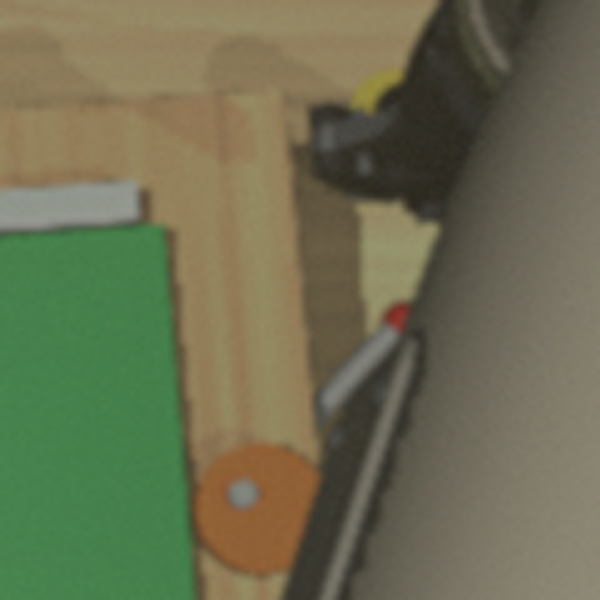

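Shut, the finger linkage sticks out along the jaw axis, towards the stand. So I'll turn the jaw axis along the push direction (yaw -90°) before going down.

Request:
{"name": "jog_arm", "arguments": {"steps": [[0,0,0,0,0,0.9375,255],[0,0,0,0,0,0.9375,255],[0,0,0,0,0,0.9375,255],[0,0,0,0,0,0.9375,255],[0,0,0,0,0,0.9375,255],[0,0,0,0,0,0.9375,255],[0,0,0,0,0,0.9375,255],[0,0,0,0,0,0.9375,255],[0,0,0,0,0,0.9375,255],[0,0,0,0,0,0.9375,255],[0,0,0,0,0,0.9375,255],[0,0,0,0,0,0.9375,255],[0,0,0,0,0,0.9375,255],[0,0,0,0,0,0.9375,255],[0,0,0,0,0,0.9375,255],[0,0,0,0,0,0.9375,255],[0,0,0,0,0,0,255]]}}

```text
clock: 12.9
tool_pos: [0.6855, -0.1336, 0.2379]
eef_rot: [2.127, 2.312, 0.0]
wrist_force: [-0.5, 0.9, -0.4]
grip_width: -0.0002
```

```bash
python3 snap.py side s5.png 250 140 410 290;python3 -c "
from h import *
go((.092,-.175),.150,-np.pi/2)"
```

```text
t 12.95 stand pos [ 0.0857 -0.1739  0.2378] F [ 0.12 -0.22  0.78] w 0.0
shift units [-0.038  0.21   2.928] turn units [ 0.002 -0.001  0.027]
```

View pics/s5.png

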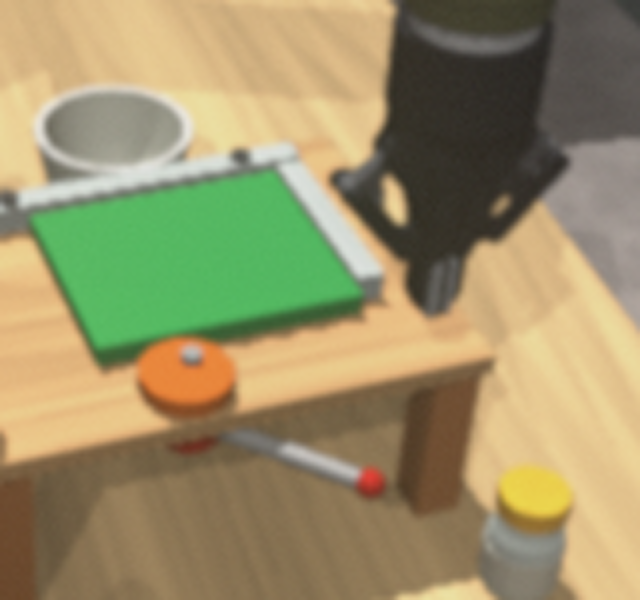

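```bash
python3 -c "
from h import *
for z in (.2,.206,.213,.22): print(z,proj('side',(.6855,-.134,z)))"
```

```text
0.2 [356.08608583 221.41783635]
0.206 [356.42604779 219.2505381 ]
0.213 [356.82606006 216.70041184]
0.22 [357.22977133 214.12670405]
```

Request:
{"name": "jog_arm", "arguments": {"steps": [[-0.04,0.21,0,0,0,0,255],[0,0,0.6,0,0,0,255],[0,0,0.6,0,0,0,255],[0,0,0.6,0,0,0,255],[0,0,0.6,0,0,0,255],[0,0,0.5,0,0,0,255],[0,0,0,0,0,0,255]]}}

```text
clock: 13.65
tool_pos: [0.6913, -0.1345, 0.1476]
eef_rot: [-2.123, -2.31, 0.003]
wrist_force: [-0.6, -0.1, 0.8]
grip_width: 0.0003
```

```bash
python3 snap.py top t6.png 280 100 400 220;python3 snap.py side s6.png 250 140 410 290;python3 -c "
from h import *
go((.092,-.175),.117,-np.pi/2)"
```

```text
t 13.75 stand pos [ 0.0926 -0.1758  0.1504] F [-0.12  0.24  0.93] w 0.0001
shift units [ 0.026 -0.018  1.113] turn units [-0.004 -0.003  0.009]
```

View pics/s6.png

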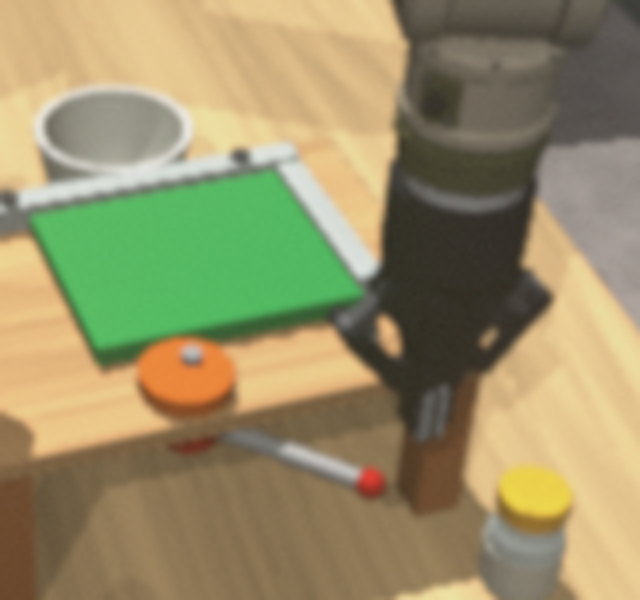

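Request:
{"name": "jog_arm", "arguments": {"steps": [[0,0,0.4,0,0,0,255],[0,0,0.4,0,0,0,255],[0,0,0.4,0,0,0,255],[0,0,0,0,0,0,255]]}}

```text
clock: 14.15
tool_pos: [0.691, -0.1346, 0.1115]
eef_rot: [-2.125, -2.308, 0.003]
wrist_force: [-0.1, -0.4, -0.4]
grip_width: 0.0003
```

```bash
python3 snap.py top t7.png 280 100 400 220;python3 snap.py side s7.png 250 140 410 290;python3 -c "
from h import *
go((.092,-.175),.114,-np.pi/2)"
```

```text
t 14.25 stand pos [ 0.092  -0.1757  0.1136] F [-0.22 -0.3  -0.43] w 0.0002
shift units [ 0.024  0.    -0.013] turn units [-0.013 -0.006 -0.   ]
```

View pics/s7.png

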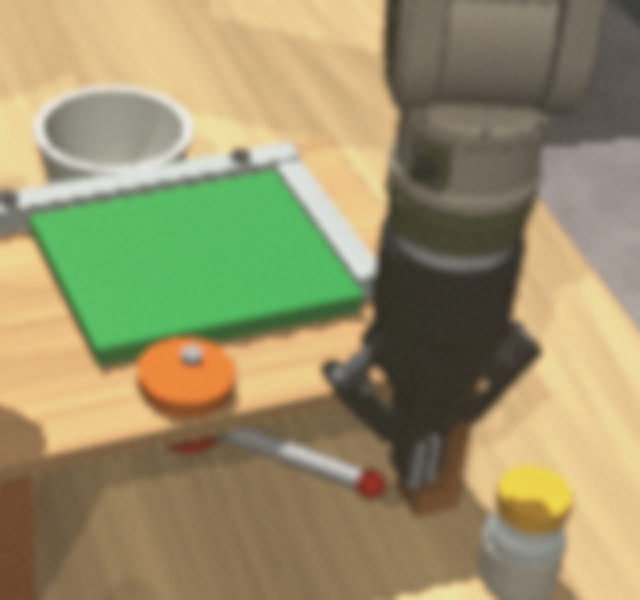

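Tip is level with the bar and on its far side. Sweeping the bar towards the robot.

Request:
{"name": "jog_arm", "arguments": {"steps": [[0,-0.13,0,0,0,0,255],[0,-0.13,0,0,0,0,255],[0,-0.13,0,0,0,0,255],[0,-0.13,0,0,0,0,255],[0,-0.13,0,0,0,0,255],[0,-0.13,0,0,0,0,255]]}}

```text
clock: 14.85
tool_pos: [0.6689, -0.137, 0.1147]
eef_rot: [2.128, 2.311, 0.001]
wrist_force: [0.3, -0.1, 0.1]
grip_width: -0.0001
```

Request:
{"name": "jog_arm", "arguments": {"steps": [[0,-0.13,0,0,0,0,255],[0,-0.13,0,0,0,0,255],[0,-0.13,0,0,0,0,255],[0,-0.13,0,0,0,0,255],[0,-0.13,0,0,0,0,255]]}}

```text
clock: 15.35
tool_pos: [0.6495, -0.1387, 0.1144]
eef_rot: [2.128, 2.311, 0.0]
wrist_force: [0.9, 0.3, -0.4]
grip_width: -0.0001
```

```bash
python3 snap.py side s8.png 250 140 410 290;python3 -c "
from h import *
go((.030,-.175),.114,-np.pi/2)"
```

```text
t 15.4 stand pos [ 0.0487 -0.1759  0.1144] F [0.04 0.21 0.59] w -0.0001
shift units [ 0.029 -0.623  0.014] turn units [-0.005 -0.001 -0.002]
```

View pics/s8.png

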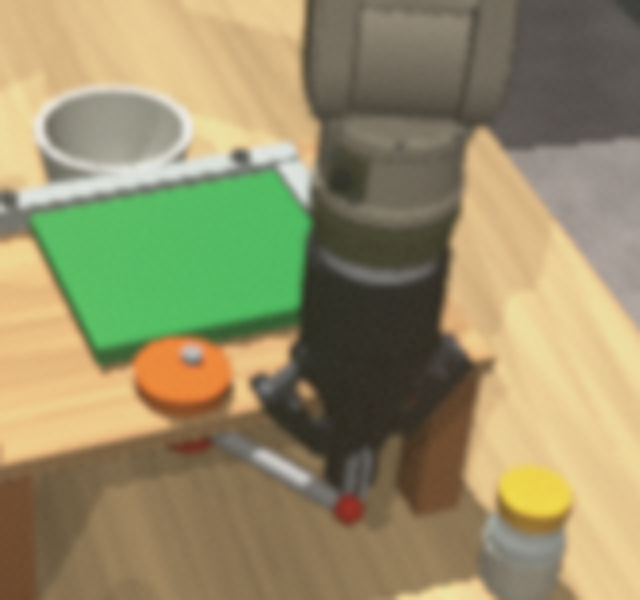

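```bash
cat > ball.py <<'E'
import cv2,sys
from h import *
from station import camera
f=camera("side")["frame"].astype(int);m=((f[...,0]>120)&(f[...,1]<70)&(f[...,2]<70)).astype('uint8');m[:200]=0;m[340:]=0;m[:,:302]=0;m[:,400:]=0
n,_,s,c=cv2.connectedComponentsWithStats(m)
p=np.load("stand.npy")
for i in range(1,n):
    if s[i][4]>6:
        b=Si(p,unproj("side",c[i],.099));print(c[i].round(1),s[i][4],b.round(4),"theta",round(float(np.arctan2(b[0]+.02,-.0985-b[1])),3),"r",round(float(np.hypot(b[0]+.02,b[1]+.0985)),4))
E
python3 ball.py
```

```text
[336.9 267.2] 32 [ 0.0397 -0.1989  0.099 ] theta 0.536 r 0.1168
```

Request:
{"name": "jog_arm", "arguments": {"steps": [[0,-0.13,0,0,0,0,255],[0,-0.13,0,0,0,0,255],[0,-0.13,0,0,0,0,255],[0,-0.13,0,0,0,0,255],[0,-0.13,0,0,0,0,255],[0,-0.13,0,0,0,0,255],[0,-0.13,0,0,0,0,255]]}}

```text
clock: 16.15
tool_pos: [0.6226, -0.1411, 0.1146]
eef_rot: [2.127, 2.311, 0.001]
wrist_force: [1.6, -0.9, 0.9]
grip_width: -0.0001
```

```bash
python3 ball.py;python3 -c "
from h import *
go((.020,-.175),.114,-np.pi/2)"
```

```text
[327.5 273.2] 33 [ 0.0121 -0.2097  0.099 ] theta 0.281 r 0.1157
t 16.2 stand pos [ 0.0216 -0.176   0.1146] F [ 0.55  0.18 -0.14] w -0.0
shift units [ 0.033 -0.053  0.019] turn units [-0.     0.001 -0.002]
```

Request:
{"name": "jog_arm", "arguments": {"steps": [[0,0.15,0,0,0,0,255],[0,0,0,0,0,-0.9,255],[0,0,0,0,0,-0.9,255],[0,0,0,0,0,-0.88,255],[0,0,0,0,0,0,255]]}}

```text
clock: 16.7
tool_pos: [0.6269, -0.1403, 0.114]
eef_rot: [-1.782, -2.586, 0.0]
wrist_force: [-0.3, -0.2, -0.7]
grip_width: -0.0002
```

```bash
python3 ball.py;python3 -c "
from h import *
go((.0195,-.1724),.114,.281-np.pi/2)"
```

```text
[327.4 273.5] 31 [ 0.0118 -0.2103  0.099 ] theta 0.277 r 0.1162
t 16.75 stand pos [ 0.0267 -0.1757  0.1141] F [-0.57  0.57  1.34] w 0.0002
shift units [ 0.171 -0.2    0.002] turn units [-0.006 -0.006 -0.021]
```

Request:
{"name": "jog_arm", "arguments": {"steps": [[0.17,-0.1,0,0,0,0,255],[0,-0.1,0,0,0,0,255],[0,-0.06,0,0,0,0,255],[-0.027,-0.143,0,0,0,0.5,255],[-0.027,-0.143,0,0,0,0.5,255],[-0.027,-0.143,0,0,0,0.5,255]]}}

```text
clock: 17.35
tool_pos: [0.6067, -0.1447, 0.1146]
eef_rot: [1.984, 2.435, 0.002]
wrist_force: [2.1, 1.5, -0.4]
grip_width: 0.0001
```

```bash
cat > st.py <<'E'
from h import *
from station import observe
o=observe();p=np.load("stand.npy");R=Ro.from_rotvec(o["eef_rot"]);P=Si(p,o["tool_pos"]);k=np.array([-.02,-.0985])
F=R.inv().apply(o["wrist_force"]);rho=R.inv().apply(o["tool_pos"]-S(p,(-.02,-.0985,0)))
M=R.as_matrix();th=np.arctan2(M[1,1],M[0,1])-p[2]
print("t",round(o["clock"],2),"P",P.round(4),"F tool",F.round(2),"rho",rho.round(4),"tool theta",round(float(th),3))
E
python3 ball.py; python3 st.py
```

```text
[319.2 276.5] 32 [-0.0091 -0.2134  0.099 ] theta 0.095 r 0.1154
t 17.4 P [ 0.0055 -0.1785  0.1146] F tool [0.91 0.61 0.46] rho [-0.0824  0.0159 -0.1147] tool theta 0.119
```

Request:
{"name": "jog_arm", "arguments": {"steps": [[-0.014,-0.072,0,0,0,0.25,255],[-0.014,-0.072,0,0,0,0.25,255],[0,0,0,0,0,0,255]]}}

```text
clock: 17.7
tool_pos: [0.6023, -0.1465, 0.1146]
eef_rot: [2.045, 2.385, 0.0]
wrist_force: [0.6, 1.0, 1.5]
grip_width: -0.0
```

Request:
{"name": "jog_arm", "arguments": {"steps": [[-0.014,-0.072,0,0,0,0.25,255],[-0.014,-0.072,0,0,0,0.25,255],[0,0,0,0,0,0,255]]}}

```text
clock: 18.0
tool_pos: [0.598, -0.148, 0.1145]
eef_rot: [-2.107, -2.33, 0.0]
wrist_force: [1.3, 0.7, 1.6]
grip_width: -0.0002
```

```bash
python3 ball.py; python3 st.py
```

```text
[313.7 278.1] 35 [-0.0222 -0.214   0.099 ] theta -0.019 r 0.1155
t 18.05 P [-0.0028 -0.1809  0.1144] F tool [0.8  1.26 0.08] rho [-0.0827  0.0157 -0.1144] tool theta 0.019
```

Request:
{"name": "jog_arm", "arguments": {"steps": [[-0.014,-0.072,0,0,0,0.25,255],[-0.014,-0.072,0,0,0,0.25,255],[0,0,0,0,0,0,255]]}}

```text
clock: 18.35
tool_pos: [0.5936, -0.1491, 0.1144]
eef_rot: [-2.167, -2.274, 0.0]
wrist_force: [1.1, 0.6, -0.4]
grip_width: 0.0003
```

Request:
{"name": "jog_arm", "arguments": {"steps": [[-0.014,-0.072,0,0,0,0.25,255],[-0.014,-0.072,0,0,0,0.25,255],[0,0,0,0,0,0,255]]}}

```text
clock: 18.65
tool_pos: [0.5893, -0.1501, 0.1144]
eef_rot: [-2.226, -2.216, 0.0]
wrist_force: [0.7, 0.4, 0.7]
grip_width: -0.0004
```

```bash
python3 ball.py; python3 st.py
```

```text
[308. 279.] 37 [-0.0349 -0.2129  0.099 ] theta -0.13 r 0.1153
t 18.7 P [-0.0116 -0.1824  0.1144] F tool [ 0.59  0.43 -0.92] rho [-0.0828  0.0156 -0.1144] tool theta -0.086
```

Request:
{"name": "jog_arm", "arguments": {"steps": [[-0.014,-0.072,0,0,0,0.25,255],[0,0,0,0,0,0,255]]}}

```text
clock: 18.9
tool_pos: [0.5879, -0.1506, 0.1145]
eef_rot: [2.254, 2.187, 0.001]
wrist_force: [4.7, 1.5, -0.5]
grip_width: -0.0
```

Request:
{"name": "jog_arm", "arguments": {"steps": [[-0.014,-0.072,0,0,0,0.25,255],[0,0,0,0,0,0,255]]}}

```text
clock: 19.1
tool_pos: [0.5866, -0.1511, 0.1147]
eef_rot: [2.282, 2.156, 0.003]
wrist_force: [6.3, 0.7, -0.9]
grip_width: 0.0004
```

Request:
{"name": "jog_arm", "arguments": {"steps": [[-0.014,-0.072,0,0,0,0.25,255],[0,0,0,0,0,0,255]]}}

```text
clock: 19.3
tool_pos: [0.5855, -0.1516, 0.115]
eef_rot: [2.308, 2.125, 0.005]
wrist_force: [7.5, 0.6, -2.1]
grip_width: -0.0001
```

```bash
python3 ball.py; python3 st.py
```

```text
[305.9 279.1] 38 [-0.0392 -0.2117  0.099 ] theta -0.168 r 0.1149
t 19.35 P [-0.0156 -0.1835  0.115 ] F tool [1.14 8.15 2.9 ] rho [-0.0832  0.0189 -0.1148] tool theta -0.165
```

Tightening: about 8 N now. Two small translation-only steps to about 10 N.

Request:
{"name": "jog_arm", "arguments": {"steps": [[0,-0.04,0,0,0,0,255],[0,0,0,0,0,0,255]]}}

```text
clock: 19.55
tool_pos: [0.5851, -0.1517, 0.1152]
eef_rot: [2.307, 2.125, 0.007]
wrist_force: [10.1, 0.2, -3.4]
grip_width: -0.0001
```

```bash
python3 ball.py; python3 st.py
```

```text
[305.8 279.2] 38 [-0.0396 -0.212   0.099 ] theta -0.171 r 0.1152
t 19.6 P [-0.0159 -0.1836  0.1152] F tool [ 1.98 10.63  2.76] rho [-0.0833  0.0187 -0.115 ] tool theta -0.165
```

About 10.4 N at roughly 83 mm, which is hand-tight. A short hold, then release backwards and up.

Request:
{"name": "jog_arm", "arguments": {"steps": [[0,0,0,0,0,0,255],[0,0,0,0,0,0,255],[0,0,0,0,0,0,255]]}}

```text
clock: 19.9
tool_pos: [0.5851, -0.1517, 0.1151]
eef_rot: [2.307, 2.125, 0.006]
wrist_force: [9.5, 0.2, -3.5]
grip_width: 0.0
```

Request:
{"name": "jog_arm", "arguments": {"steps": [[0,0.1,0,0,0,0,255],[0,0.2,0,0,0,0,255],[-0.1,0.3,0,0,0,0,255],[0,0,0,0,0,0,255],[0,0,-0.4,0,0,0,255],[0,0,-0.6,0,0,0,255],[0,0,-0.8,0,0,0,255],[0,0,-0.8,0,0,0,255],[0,0,-0.8,0,0,0,255],[-0.8,0,-0.5,0,0,0,255],[-0.8,0,0,0,0,0,255],[-0.8,0,0,0,0,0,255],[0,0,0,0,0,0,255],[0,0,0,0,0,0,255]]}}

```text
clock: 21.3
tool_pos: [0.5933, -0.2275, 0.2318]
eef_rot: [-2.311, -2.127, -0.0]
wrist_force: [-0.5, -0.4, -0.3]
grip_width: 0.0
```

```bash
python3 ball.py; python3 st.py;python3 snap.py top t9.png 160 90 400 270;python3 snap.py side s9.png 200 140 400 290
```

```text
[306.5 279.6] 31 [-0.0386 -0.2135  0.099 ] theta -0.16 r 0.1165
t 21.35 P [-0.0139 -0.2591  0.2317] F tool [ 0.05  0.48 -0.1 ] rho [-0.1573  0.0323 -0.2318] tool theta -0.165
```

View pics/t9.png

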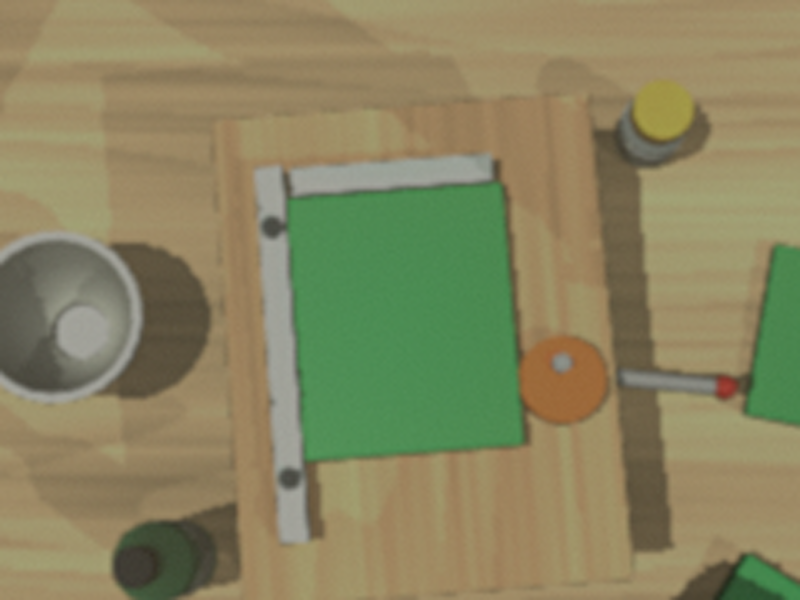

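View pics/s9.png

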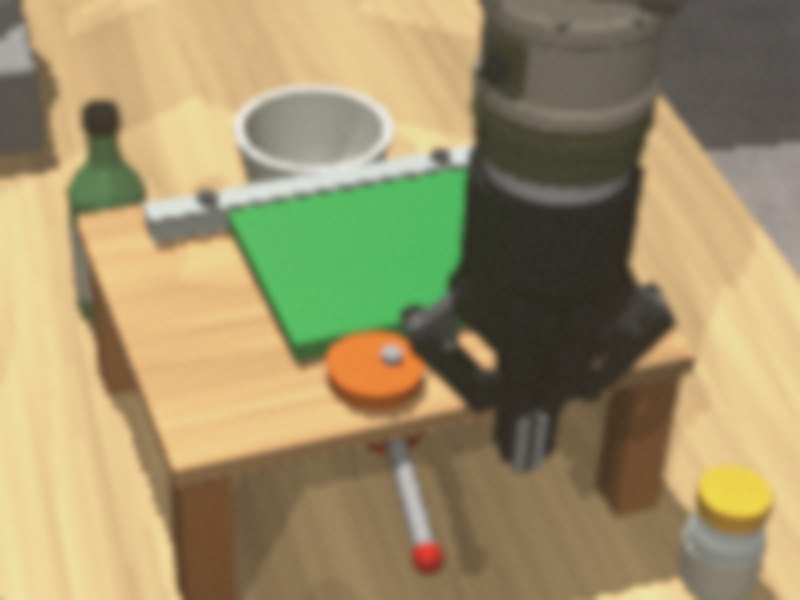

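Final numeric check of the board's corners in the top picture (crop corners (290,198), (502,183), (525,444), (305,461)).

```bash
python3 - <<'E'
from h import *
p=np.load("stand.npy");k=600/180
g=[(290,198),(502,183),(525,444),(305,461)]
B=np.array([Si(p,unproj("top",((u+.5)/k-.5+160,(v+.5)/k-.5+90),.146))*1e3 for u,v in g]);print(B.round(1),B.mean(0).round(1))
d1=B[0]-B[3];d2=B[1]-B[2];print(np.arctan2(d1[1],d1[0]),np.arctan2(d2[1],d2[0]))
b=unproj("top",((663+.5)/k-.5+160,(110+.5)/k-.5+90),.075);print("jar",b)
E
python3 ball.py
python3 -c "
from station import close_job,observe
print(observe()['wrist_force']);print(close_job())"
```

```text
[[ 98.8  66.7 146. ]
 [ 98.5 -69.6 146. ]
 [-69.7 -70.5 146. ]
 [-70.   68.6 146. ]] [ 14.4  -1.2 146. ]
-0.01111400000656827 0.004964050281006527
jar [ 0.76127175 -0.14701204  0.075     ]
[306.5 279.5] 32 [-0.0386 -0.2132  0.099 ] theta -0.16 r 0.1162
[ 0.04075713  0.04430362 -1.0365047 ]
the job is handed in; nothing more can be done
None
```

The board is home against the end stop and clamped, and I handed the job in at about 21 s. I couldn't measure the cam's grip on the board directly; it rests on the push force and the bar staying put after release.

- **Slide:** I pushed the board with the open fingertips against about 2 N of friction. At the end stop the force rose to 7.6 N and the board stopped moving.
- **Clamp:** With the fingers shut, I swept the T-bar clockwise from its far side. It tightened about 1 rad from fully open, and I stopped at 10 to 10.6 N, roughly 83 mm from the axis. Then I backed off and lifted clear.
- **Last checks:**
  - The board's centre measured x = 14.4 mm, against 15 mm when fully home.
  - Its edges were square to the stand within about 0.01 rad. In the top view it lies against the stop, the fence and the cam.
  - The bar read -0.171 rad while held and -0.160 rad in both readings after release. That is a spring-back of 0.01 rad at most, and may just be the ball being partly hidden while held.
  - The spice jar measured where it started. The mortar and bottle look unmoved in the pictures, but I didn't measure them again.
  - The arm is clear of everything, and the only wrist reading above noise was about 1 N vertical.

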